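# Stand the marker and the glue stick in the desk organiser

### The arm

A 6-joint arm with a two-finger parallel gripper is mounted at the origin on a cart in front of the work surface, level with it; the furniture and walls round the work are solid. World frame = base frame: x ahead of the robot, y to its left, z up, the work surface at z = 0. Lengths are in mm, angles in rad, forces in N, time in s.
With the tool pointing down it reaches from about 275 to 750 mm from the base axis. Payload 10.2 kg.
Tool frame: the origin (TCP) lies at the very end of the fingers, on their centre line; the grasp point (between the pads) lies 19 mm behind it (manip.grip_point_offset is the z of the grasp point in the tool frame, in mm); z points along the fingers, y is the line along which they close (so a half turn about z gives the same grasp; the last joint's range is limited). The gripper opens to 88 mm and grips with 3 to 60 N. Pads are 18 mm wide; open, the fingers measure 123 mm over their backs; the gripper's body (75 mm by 187 mm) begins 45 mm behind the grasp point.
Start: joints at [0.983, 0.313, 1.498, -0, 1.331, -0.223], TCP at [187.313, 490.454, 238.72] pointing down, gripper open.
Joint ranges: [-2.94, 2.94], [-0.97, 2.17], [0.19, 2.56], [-1.23, 4.37], [0.02, 3.11], [-2.88, 2.88]. Speed limits (rad/s): [2.39, 2.39, 3.01, 3.14, 3.14, 3.14].

### API

Orientations are given as a rotation vector (axis times angle).
In Python, from station import manip gives the robot as it stands.
- The arm moves only by the tool drive_tool, never from a script. Its argument "deltas" is a list of rows, each an object of numbers: "gripper": the opening in per cent of the stroke, from 0 (shut) to 100 (fully open); "x", "y", "z": the shift along the tool's x, y, z each as a share of 100 mm, from -1 to 1; "turn": the turn about the tool's z as a share of 45 degrees, from -1 to 1. In form: [{"gripper": .., "x": .., "y": .., "z": .., "turn": ..}, ...]. A call has 1 to 12 rows; each row is the pose to reach, as a shift and turn from the pose commanded when the call began, along the tool's axes at that moment; what a row does not reach only later rows make up. A row lasts 1/8 s, in which the tool goes at most 62.5 mm and 10.7 degrees, less where a joint would pass 70% of its speed; a pose out of reach is approached as far as the arm can. A call with a number of a shift or a turn outside -1 to 1 is refused whole. A call with a gripper value outside its range is refused whole. The fingers move at their own pace and stop on an object; the grip force is fixed at half the most. Time passes only in rows, so rows that repeat a pose let the fingers close. It gives the time, the measured TCP pose, the force, the opening and the grip force at its end, in the units of the state.
- manip.state(): the state, without advancing time (a new reading comes with each control period).
- manip.camera(name): name is "side" or "top"; returns (picture, depth): 480x640x3 uint8, red, green, blue; 480x640 float32, mm along the optical axis (not along the pixel's ray), 0 where there is no reading.
- manip.get_calibration(name): a dict with "vertical_fov" (degrees; the focal length in pixels is half the picture's height over the tangent of half this angle, whatever the lens; pixels are square), "cx", "cy" (the principal point, pixels), "D" ([k1, k2, p1, p2, k3] as OpenCV has them; the pictures are not rectified), "position" and "orientation" of the camera in the world. Camera axes: x right, y up, looking along -z (the intrinsics and any distortion apply to the point x, -y, -z); pixel columns grow to the right and rows downward; lengths in mm; the calibration is good to about 2 mm. A picture is of the moment at which its call begins. get_calibration takes no time and is no camera call.
- manip.close_job(): hands the job in; it is judged then, once.
Trained networks look in the newest picture that a camera, given by its name, has taken for a name from the list of things; names that differ only in an ending like _2 or _b are one class to them, and where a whole thing is asked for, a point or a joint stands for the part that bears it (a point fixed in the world has none). Each returns a list of dicts, best first, with "p" (0 to 1); they miss things now and then, are a little off and sometimes report something else, mostly with a low value. They report only what shows in the picture. A call takes as long as a camera call. They do not tell look-alikes from the thing itself.
- manip.boxes_of(camera, thing): "rect" ([centre column, centre row, width, height] in pixels, round what is visible of it).
- manip.trace(camera, thing): "region" (480x640 bool, what is visible of it) and "rect" ([centre column, centre row, width, height] in pixels, round what is visible of it).
The state is a dict: "t": time; "joint_positions": joint angles; "joint_vel": joint speeds; "joint_torque": joint torques, N m; "tcp_pos": TCP position; "orientation": TCP orientation; "ft_force": force on the tool from outside, world axes, zero at the start; "ft_torque": the same for the moment, N m; "grip_width": opening from 0.0 (shut) to 1.0 (fully open); "gripper_force": force on a finger pad.
Only numpy, scipy, OpenCV 4.12 (cv2) and the standard library are available. Lean on these libraries where they do the work, as an engineer would, in place of code of your own. Each camera call takes 0.05 s, during which the arm holds its last target. There are 200 camera calls.

### The job

Tidy the desk: take the blue-capped marker and the glue stick off the sloping pen rest and stand each upright, cap up, in the well of the wooden desk organiser that fits it (the marker in the narrow well, the glue stick in the wide one), all the way down to the bottom. Do not push the clip jar, the roll of tape or the ruler about.

Things in the scene. Friction and masses are not known exactly. Their poses are not given: they have to be found in the camera images.
- marker_mid (a point): centre of the jumbo board marker, a round stick 20 mm in diameter and 130 mm long, 30 g, with a white barrel and a blue cap (the upper 48 mm). Its z axis runs along the marker towards the cap. At the start it lies on the pen rest, cap end high
- marker_foot (a point): centre of the marker's lower (capless, blue-plugged) end face, 65 mm from its centre; same axes
- marker: the marker; origin at the centre of its capless end face, z axis towards the cap
- glue_mid (a point): centre of the glue stick, a round stick 25.6 mm in diameter and 97 mm long, 35 g, white with an orange band; its z axis runs along it towards the cap (the long white part). At the start it lies on the pen rest, cap end high
- glue_foot (a point): centre of the glue stick's flat base, 48.5 mm from its centre; same axes
- glue: the glue stick; origin at the centre of its flat base, z axis towards the cap
- pen_rest: fixed pen rest, origin on the desk: black base plate 125 x 145 x 9 mm and two aluminium V-rails rising at 40 degrees towards its +x axis (away from the robot, within 30 degrees); marker rail at y = +50 mm, glue rail at y = -50 mm. Rails and their posts are 13 mm wide: fingers can straddle them beside a stick. A stop plate 24 x 24 mm at each rail's foot holds the stick's lower end
- organiser: fixed wooden desk organiser block, 60 mm (its x) x 190 mm (its y) x 52 mm high, at any yaw; origin under its centre on the desk. Two round vertical wells, 42 mm deep (floor 10 mm above the desk), lie 60 mm from the centre along its y axis; a sticky-note pad 51 x 51 x 12 mm is fixed on top between them
- narrow_well (a point): centre of the mouth of the narrow well (25 mm in diameter, 42 mm deep, for the marker), at the organiser's top face, 52 mm above the desk, on the organiser's +y end
- wide_well (a point): centre of the mouth of the wide well (32 mm in diameter, 42 mm deep, for the glue stick), at the organiser's top face, 52 mm above the desk, on the organiser's -y end
- clip_jar: bystander: glass jar of clips with wooden lid, 70 mm in diameter, 64 mm high; origin under its centre
- tape_roll: bystander: yellow-beige roll of tape lying flat, 50 mm in diameter, 18 mm high; origin under its centre
- ruler: bystander: three-sided scale ruler lying on the desk, 27 x 200 x 22 mm, long along its y axis; origin under its centre
Not all that is in view belongs to the job. Leave any pink or yellow look-alike of the glue alone.

How it is judged:
By the outcome, as a careful person would: the job done as asked, in the order asked, and still so for the second after the job is handed in, with the robot touching nothing.
It also fails if it takes over 72 s, if anything falls off the work surface, if the arm or the gripper's body presses on something with over 40 N, if the wrist force passes 120 N, or if a joint passes its speed limit or range.

## Working session

There is one attempt and no reset: what is moved stays moved. The work goes in short steps, Python scripts to look and compute and a tool call to move; the robot and the scene stay as the last step left them, time stands still between calls to the robot, and variables do not carry over. Pictures are saved under pics/ and viewed, at most 12 in all, crops included, and the job is handed in when it is done.

Besides the shell and the picture viewer there is one more tool, called after "Emit:" as a command line: name --argument value ..., lists and objects as JSON in quotes. drive_tool: Moves the arm, as the interface text tells. Its arguments: {"type":"object","properties":{"deltas":{"type":"array"}},"required":["deltas"]}

```bash
mkdir -p pics
cat > h.py <<'E'
import numpy as np, cv2
from scipy.spatial.transform import Rotation as R
from station import manip
def cal(n):
    c=manip.get_calibration(n); f=240/np.tan(np.radians(c["vertical_fov"])/2)
    o=np.array(c["orientation"]); Rm=R.from_rotvec(o).as_matrix() if o.size==3 else (o.reshape(3,3) if o.size==9 else R.from_quat(o).as_matrix())
    return np.array([[f,0,c["cx"]],[0,f,c["cy"]],[0,0,1.]]),np.array(c["D"],float),Rm,np.array(c["position"],float)
def rays(n,uv):
    K,D,Rm,p=cal(n); q=cv2.undistortPoints(np.array(uv,float).reshape(-1,1,2),K,D).reshape(-1,2)
    return p,np.c_[q[:,0],-q[:,1],-np.ones(len(q))]@Rm.T   # scale = depth
def world(n,uv,d): 
    p,r=rays(n,uv); return p+r*np.array(d,float).reshape(-1,1)
def onz(n,uv,z):
    p,r=rays(n,uv); return p+r*((z-p[2])/r[:,2:3])
def proj(n,P):
    K,D,Rm,p=cal(n); c=(np.atleast_2d(P)-p)@Rm; c=c*[1,-1,-1]
    return cv2.projectPoints(c.reshape(-1,1,3),np.zeros(3),np.zeros(3),K,D)[0].reshape(-1,2)
def save(n,im): cv2.imwrite("pics/"+n,cv2.cvtColor(im,cv2.COLOR_RGB2BGR))
def cloud(n,reg,dep):
    v,u=np.nonzero(reg&(dep>0)); return world(n,np.c_[u,v],dep[v,u])
E
python3 - <<'E'
from h import *
for n in("top","side"):
    print(n,manip.get_calibration(n)); im,d=manip.camera(n); save(n+"0.png",im)
    np.savez(n+"0.npz",im=im,d=d)
    for th in("marker","glue","organiser","pen_rest"):
        for b in manip.boxes_of(n,th)[:4]: print(n,th,round(b["p"],2),np.round(b["rect"]))
print(manip.state())
E
```

```text
top {'vertical_fov': 49.86878019580599, 'cx': 312.99824398424806, 'cy': 241.09584659991594, 'D': array([-0.10493311,  0.        ,  0.        ,  0.        ,  0.        ]), 'position': array([ 351.81391536,  -19.47588928, 1123.66510075]), 'orientation': array([ 0.1597539 , -0.11871255, -1.58972701])}
top marker 0.72 [214. 254.  23.  54.]
top glue 0.93 [165. 295.  30.  41.]
top glue 0.86 [262. 254.  22.  44.]
top glue 0.85 [327. 267.  13.  47.]
top glue 0.55 [250. 326.  31.  38.]
top organiser 0.76 [411. 240.  35.  95.]
top organiser 0.21 [438. 160.  34.  83.]
top pen_rest 0.72 [242. 254.  64.  63.]
side {'vertical_fov': 54.982453583050884, 'cx': 322.52438300981026, 'cy': 243.91719702115176, 'D': array([-0.03406965,  0.        ,  0.        ,  0.        ,  0.        ]), 'position': array([ 328.69887106, -512.67792475,  841.57488709]), 'orientation': array([ 0.62751668, -0.14200549, -0.45503845])}
side marker 0.7 [256. 187.  34.  51.]
side glue 0.78 [213. 185.  33.  30.]
side glue 0.59 [290. 284.  48.  28.]
side glue 0.58 [209. 246.  35.  36.]
side glue 0.56 [273. 219.  31.  38.]
side organiser 0.94 [352. 343. 105.  78.]
side pen_rest 0.72 [273. 216.  72.  70.]
side pen_rest 0.69 [355. 340. 105.  79.]
{'t': 0.5, 'joint_positions': array([ 9.82623137e-01,  3.12913106e-01,  1.49772372e+00, -2.64927971e-06,
        1.33100579e+00, -2.23416522e-01]), 'joint_vel': array([-0.00087344,  0.00212841,  0.00011232,  0.0008072 ,  0.00346348,
       -0.00013216]), 'joint_torque': array([-1.05759766e-03, -4.01887286e+01, -2.52290976e+01,  6.94209756e-02,
        3.22188414e-02, -1.42122380e-05]), 'tcp_pos': array([187.29687228, 490.44952231, 238.70452688]), 'orientation': array([-5.69783314e-01, -3.08947282e+00,  7.37032499e-05]), 'ft_force': array([-0.52724599, -0.11552267,  0.77876479]), 'ft_torque': array([0.0362057 , 0.00732614, 0.0021877 ]), 'gripper_force': 0.0, 'grip_width': 1.0025410263669527}
```

View pics/top0.png

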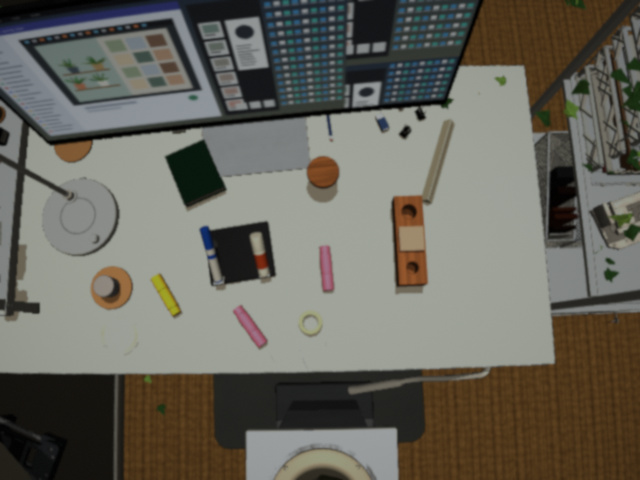

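View pics/side0.png

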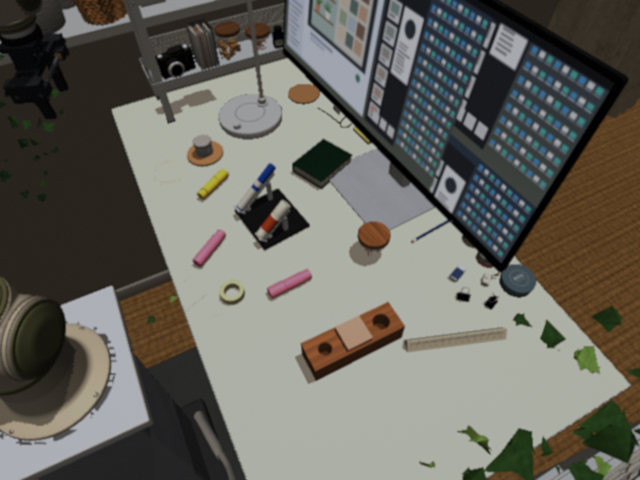

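Run:
```python
from h import *
Z={n:np.load(n+"0.npz") for n in("top","side")}
for n,th,c in(("top","marker",(212,255)),("top","glue",(261,255)),("side","marker",(256,187)),("side","glue",(273,219)),("top","organiser",(411,240)),("side","organiser",(352,343)),("top","pen_rest",(242,254))):
    T=[t for t in manip.trace(n,th) if np.hypot(*(np.array(t["rect"][:2])-c))<15]
    if not T: print(n,th,"none"); continue
    reg=T[0]["region"]; d=Z[n]["d"]; 
    P=cloud(n,cv2.erode(reg.astype(np.uint8),np.ones((3,3)))>0 if th!="pen_rest" else reg,d)
    if th=="organiser":
        q=P[abs(P[:,2]-52)<5]; (cx,cy),(w,h),a=cv2.minAreaRect(q[:,:2].astype(np.float32)); print(n,th,len(q),cx,cy,w,h,a,np.median(q[:,2]))
        print(cv2.boxPoints(((cx,cy),(w,h),a)).round())
    elif th=="pen_rest": print(n,th,P.min(0),P.max(0),np.median(P,0))
    else:
        m=np.median(P,0); P=P[np.linalg.norm(P-m,axis=1)<90]; m=P.mean(0); v=np.linalg.svd(P-m)[2][0]; v*=np.sign(v[2]); s=(P-m)@v
        print(n,th,len(P),"mean",m.round(1),"axis",v.round(3),"range",s.min().round(),s.max().round(),"ends",(m+v*s.min()).round(),(m+v*s.max()).round(),"elev",np.degrees(np.arcsin(v[2])).round(1),"yaw",np.degrees(np.arctan2(v[1],v[0])).round(1))
for n,b in(("top",(180,200,310,300)),("top",(380,180,450,300))):pass
t=Z["top"]["im"]; s=Z["side"]["im"]
A=cv2.resize(t[215:295,190:290],(400,320),interpolation=3);B=cv2.resize(t[185:295,380:440],(175,320),interpolation=3);C=cv2.resize(s[155:255,225:315],(288,320)[:2],interpolation=3);D=cv2.resize(s[295:385,295:415],(400,280)[:2],interpolation=3)
im=np.zeros((600,800,3),np.uint8);im[:320,:400]=A;im[:320,400:575]=B;im[320:600,:400]=D;im[280:600,420:708]=C;save("crop.png",im)
```

```text
top marker 365 mean [515.6 217.3  77.4] axis [0.752 0.111 0.649] range -64.0 62.0 ends [468. 210.  36.] [562. 224. 118.] elev 40.5 yaw 8.4
top glue 353 mean [515.3 116.4  73.1] axis [0.767 0.111 0.632] range -51.0 42.0 ends [476. 111.  41.] [547. 121. 100.] elev 39.2 yaw 8.3
side marker 210 mean [518.3 212.7  75.1] axis [0.763 0.084 0.641] range -65.0 59.0 ends [469. 207.  34.] [563. 218. 113.] elev 39.9 yaw 6.3
side glue 338 mean [515.2 111.2  68. ] axis [0.754 0.097 0.65 ] range -47.0 46.0 ends [480. 107.  38.] [550. 116.  98.] elev 40.5 yaw 7.3
top organiser 1550 542.1631469726562 -198.5696563720703 186.9308624267578 61.37103271484375 0.5544453263282776 51.68580387061422
[[ 448. -169.]
 [ 449. -230.]
 [ 636. -228.]
 [ 635. -167.]]
side organiser 1914 543.4711303710938 -201.7434844970703 189.88394165039062 59.84574508666992 0.07781488448381424 51.10717344344562
[[ 448. -172.]
 [ 449. -232.]
 [ 638. -232.]
 [ 638. -172.]]
top pen_rest [459.00376116  91.68717314  -4.43669636] [597.623095   235.69156145  76.99864269] [530.50206226 170.84464369   8.64964159]
```

View pics/crop.png

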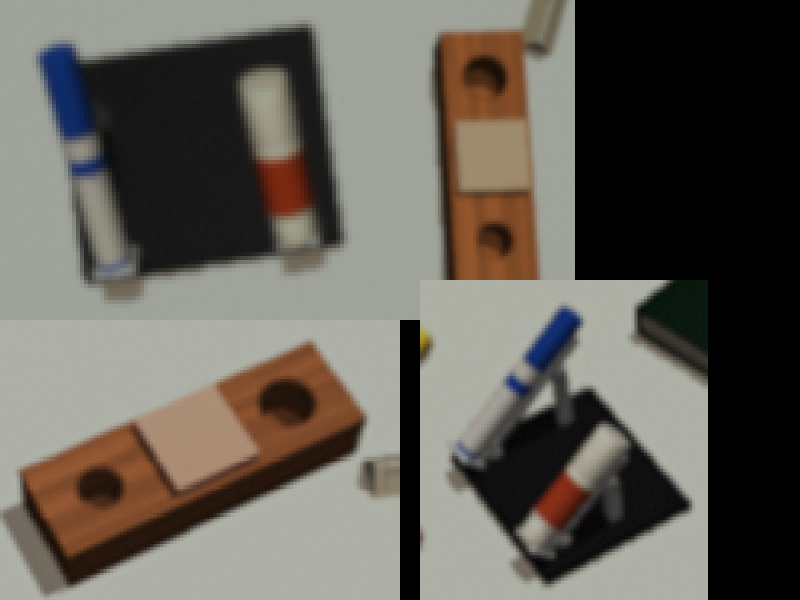

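The blue-capped marker is at (212,255) in the top image. The glue is the white stick with the orange band at (261,255), and it lies on the rest. The look-alikes to leave alone are yellow (165,295) and pink (327,267) and (250,326). The narrow well is the near one, at about x 483, and the wide one is the far one, at about x 603. I'll grip the marker near its cap, lift it, and use the organiser's fixed side wall to swing it upright.

Emit:
drive_tool --deltas '[{"gripper":60,"x":-1,"y":-0.28,"z":0,"turn":-0.629},{"gripper":60,"x":-1,"y":-0.28,"z":0,"turn":-0.629},{"gripper":60,"x":-1,"y":-0.28,"z":0,"turn":-0.629},{"gripper":60,"x":-1,"y":-0.28,"z":0,"turn":-0.629}]'

```text
t: 1.35
tcp_pos: [271.0, 428.4, 238.8]
orientation: [0.199, -3.135, -0.0]
ft_force: [0.3, -0.6, -0.3]
grip_width: 0.603
gripper_force: 0.0
```

Emit:
drive_tool --deltas '[{"gripper":60,"x":-0.82,"y":-0.8,"z":0,"turn":0},{"gripper":60,"x":-0.82,"y":-0.8,"z":0,"turn":0},{"gripper":60,"x":-0.82,"y":-0.8,"z":0,"turn":0}]'

```text
t: 1.72
tcp_pos: [364.0, 358.6, 238.5]
orientation: [-0.193, 3.136, -0.0]
ft_force: [-0.6, 0.1, -0.4]
grip_width: 0.599
gripper_force: 0.0
```

Emit:
drive_tool --deltas '[{"gripper":60,"x":-0.82,"y":-0.8,"z":0,"turn":0},{"gripper":60,"x":-0.82,"y":-0.8,"z":0,"turn":0},{"gripper":60,"x":-0.82,"y":-0.8,"z":0,"turn":0}]'

```text
t: 2.1
tcp_pos: [455.1, 290.4, 238.3]
orientation: [0.195, -3.135, 0.0]
ft_force: [-0.0, -0.0, -0.2]
grip_width: 0.599
gripper_force: 0.0
```

Emit:
drive_tool --deltas '[{"gripper":60,"x":-0.82,"y":-0.8,"z":0.6,"turn":0},{"gripper":60,"x":-0.82,"y":-0.8,"z":0.6,"turn":0},{"gripper":60,"x":-0.82,"y":-0.8,"z":0.6,"turn":0},{"gripper":60,"x":-0.82,"y":-0.8,"z":0.6,"turn":0}]'

```text
t: 2.6
tcp_pos: [544.7, 223.9, 179.0]
orientation: [0.203, -3.135, -0.001]
ft_force: [-0.6, 0.3, 0.7]
grip_width: 0.6
gripper_force: 0.0
```

Emit:
drive_tool --deltas '[{"gripper":60,"x":-0.02,"y":-0.01,"z":0.5,"turn":0},{"gripper":60,"x":-0.02,"y":-0.01,"z":0.8,"turn":0},{"gripper":60,"x":-0.02,"y":-0.01,"z":1.0,"turn":0},{"gripper":60,"x":-0.02,"y":-0.01,"z":1.0,"turn":0}]'

```text
t: 3.1
tcp_pos: [546.4, 223.2, 78.8]
orientation: [0.205, -3.134, -0.0]
ft_force: [0.1, 1.0, 0.0]
grip_width: 0.6
gripper_force: 0.0
```

Run:
```python
from h import *
s=manip.state(); print(s["tcp_pos"],s["ft_force"])
im,d=manip.camera("side"); A=cv2.resize(im[120:270,190:350],(640,600),interpolation=3); save("s1.png",A)
```

```text
[546.36622611 223.19870656  78.8092437 ] [1.29552157e-01 1.01105561e+00 4.48335293e-04]
```

View pics/s1.png

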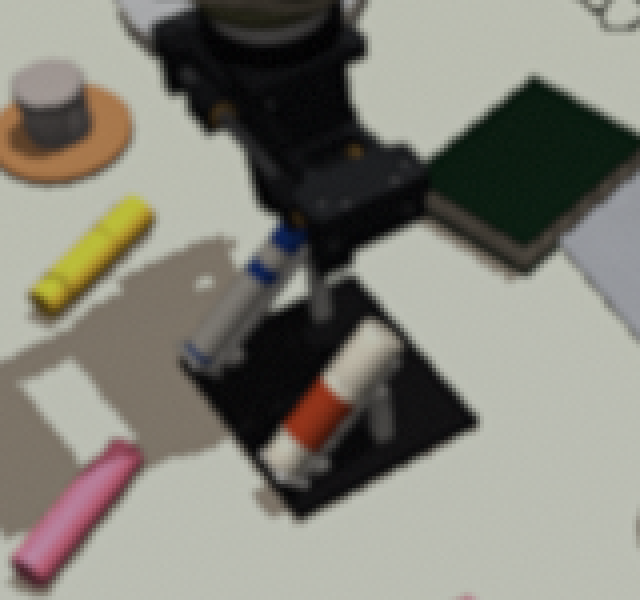

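The fingers straddle the marker's cap, so I'll close and lift.

Emit:
drive_tool --deltas '[{"gripper":60,"x":0,"y":0,"z":0.04,"turn":0},{"gripper":10,"x":0,"y":0,"z":0.04,"turn":0},{"gripper":10,"x":0,"y":0,"z":0.04,"turn":0},{"gripper":10,"x":0,"y":0,"z":0.04,"turn":0},{"gripper":10,"x":0,"y":0,"z":0.04,"turn":0},{"gripper":10,"x":0,"y":0,"z":0.04,"turn":0},{"gripper":10,"x":0,"y":0,"z":0.04,"turn":0}]'

```text
t: 4.03
tcp_pos: [547.7, 222.0, 75.0]
orientation: [-0.203, 3.135, 0.001]
ft_force: [-1.8, 4.6, 5.4]
grip_width: 0.214
gripper_force: 30.0
```

Emit:
drive_tool --deltas '[{"gripper":10,"x":0,"y":0,"z":-0.2,"turn":0},{"gripper":10,"x":0,"y":0,"z":-0.5,"turn":0},{"gripper":10,"x":0,"y":0,"z":-0.9,"turn":0},{"gripper":10,"x":0,"y":0,"z":-0.9,"turn":0}]'

```text
t: 4.53
tcp_pos: [549.0, 221.4, 167.2]
orientation: [-0.202, 3.13, -0.0]
ft_force: [0.2, -1.1, -1.5]
grip_width: 0.215
gripper_force: 30.0
```

Run:
```python
from h import *
s=manip.state(); print(s["tcp_pos"],s["ft_force"],s["grip_width"]*88,s["gripper_force"])
im,d=manip.camera("side"); A=cv2.resize(im[90:240,180:340],(480,450),interpolation=3); save("s2.png",A)
```

```text
[548.9757433  221.356164   167.20890787] [ 0.17058475 -1.05457159 -1.49735609] 18.907331713774965 30.001934431493282
```

View pics/s2.png

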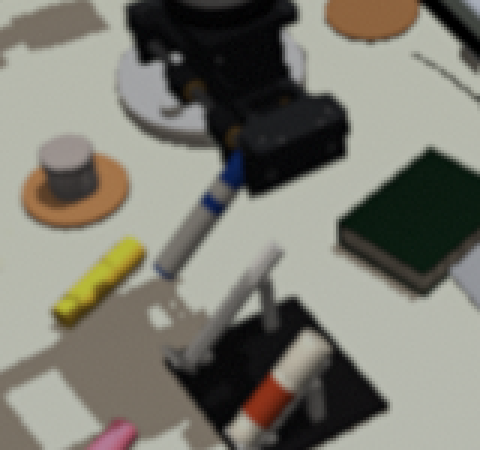

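The marker is held, still at 40°. Next I carry it to the organiser's -y wall with its foot facing the wall.

Emit:
drive_tool --deltas '[{"gripper":10,"x":0.6,"y":-1,"z":0,"turn":1},{"gripper":10,"x":0.6,"y":-1,"z":0,"turn":1},{"gripper":10,"x":0.6,"y":-1,"z":0,"turn":1},{"gripper":10,"x":0.6,"y":-1,"z":0,"turn":1},{"gripper":10,"x":0.6,"y":-1,"z":0,"turn":1}]'

```text
t: 5.2
tcp_pos: [500.6, 114.4, 163.4]
orientation: [-1.012, -2.972, 0.002]
ft_force: [-0.1, 0.4, -0.5]
grip_width: 0.215
gripper_force: 30.0
```

Emit:
drive_tool --deltas '[{"gripper":10,"x":-0.77,"y":-1,"z":0,"turn":1},{"gripper":10,"x":-0.77,"y":-1,"z":0,"turn":1},{"gripper":10,"x":-0.77,"y":-1,"z":0,"turn":1},{"gripper":10,"x":-0.77,"y":-1,"z":0,"turn":1},{"gripper":10,"x":-0.77,"y":-1,"z":0,"turn":1}]'

```text
t: 5.82
tcp_pos: [500.8, -11.6, 164.0]
orientation: [-2.07, -2.362, 0.001]
ft_force: [0.1, 0.6, 0.2]
grip_width: 0.212
gripper_force: 30.0
```

Emit:
drive_tool --deltas '[{"gripper":10,"x":-0.95,"y":-0.3,"z":0,"turn":0.164},{"gripper":10,"x":-0.95,"y":-0.3,"z":0,"turn":0.164},{"gripper":10,"x":-0.95,"y":-0.3,"z":0,"turn":0.164}]'

```text
t: 6.2
tcp_pos: [483.2, -111.1, 164.3]
orientation: [-2.219, -2.223, 0.001]
ft_force: [-0.5, 0.8, -0.2]
grip_width: 0.214
gripper_force: 30.0
```

Emit:
drive_tool --deltas '[{"gripper":10,"x":-1,"y":0,"z":0,"turn":0},{"gripper":10,"x":-1,"y":0,"z":0,"turn":0},{"gripper":10,"x":-1,"y":0,"z":0,"turn":0}]'

```text
t: 6.58
tcp_pos: [483.7, -210.4, 164.2]
orientation: [-2.219, -2.223, 0.0]
ft_force: [-0.3, 0.9, 0.1]
grip_width: 0.213
gripper_force: 30.0
```

Emit:
drive_tool --deltas '[{"gripper":10,"x":-1,"y":0,"z":0,"turn":0},{"gripper":10,"x":-1,"y":0,"z":0,"turn":0},{"gripper":10,"x":-1,"y":0,"z":0,"turn":0},{"gripper":10,"x":-1,"y":0,"z":0,"turn":0}]'

```text
t: 7.08
tcp_pos: [484.1, -307.6, 164.5]
orientation: [-2.217, -2.224, -0.0]
ft_force: [-0.1, 0.7, -0.2]
grip_width: 0.212
gripper_force: 30.0
```

Emit:
drive_tool --deltas '[{"gripper":10,"x":-0.26,"y":0,"z":0.2,"turn":0},{"gripper":10,"x":-0.26,"y":0,"z":0.6,"turn":0},{"gripper":10,"x":-0.26,"y":0,"z":0.87,"turn":0},{"gripper":10,"x":-0.26,"y":0,"z":0.87,"turn":0},{"gripper":10,"x":-0.26,"y":0,"z":0.87,"turn":0}]'

```text
t: 7.7
tcp_pos: [484.5, -335.1, 79.2]
orientation: [2.218, 2.222, -0.0]
ft_force: [0.2, -0.9, -1.0]
grip_width: 0.211
gripper_force: 30.0
```

Emit:
drive_tool --deltas '[{"gripper":10,"x":0.15,"y":0,"z":0,"turn":0},{"gripper":10,"x":0.2,"y":0,"z":0,"turn":0},{"gripper":10,"x":0.26,"y":0,"z":-0.05,"turn":0},{"gripper":10,"x":0.31,"y":0,"z":-0.1,"turn":0},{"gripper":10,"x":0.38,"y":0,"z":-0.14,"turn":0},{"gripper":10,"x":0.44,"y":0,"z":-0.17,"turn":0},{"gripper":10,"x":0.52,"y":0,"z":-0.19,"turn":0},{"gripper":10,"x":0.6,"y":0,"z":-0.2,"turn":0},{"gripper":10,"x":0.68,"y":0,"z":-0.21,"turn":0},{"gripper":10,"x":0.76,"y":0,"z":-0.21,"turn":0},{"gripper":10,"x":0.84,"y":0,"z":-0.21,"turn":0}]'

```text
t: 9.07
tcp_pos: [483.8, -251.6, 99.0]
orientation: [2.22, 2.221, -0.001]
ft_force: [0.1, -3.5, 2.3]
grip_width: 0.217
gripper_force: 30.0
```

Run:
```python
from h import *
s=manip.state(); print(s["tcp_pos"],s["ft_force"],s["grip_width"]*88)
im,d=manip.camera("side"); A=im[200:440,250:490]; im2,d=manip.camera("top");B=im2[180:420,330:570]
save("s3.png",cv2.resize(np.hstack([A,B]),(800,400),interpolation=3))
```

```text
[ 483.78898986 -251.55498853   99.0419995 ] [ 0.10905311 -3.45130335  2.26988552] 19.099823672675317
```

View pics/s3.png

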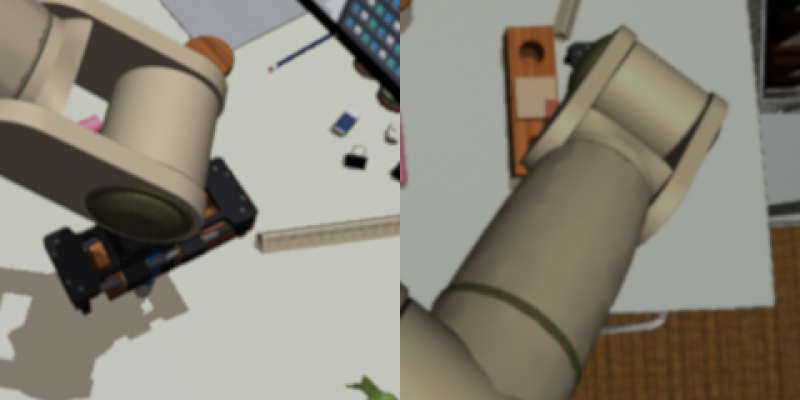

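Emit:
drive_tool --deltas '[{"gripper":10,"x":0.03,"y":0,"z":0,"turn":0},{"gripper":10,"x":0.06,"y":0,"z":0,"turn":0},{"gripper":10,"x":0.08,"y":0,"z":0,"turn":0},{"gripper":10,"x":0.08,"y":0,"z":0,"turn":0}]'

```text
t: 9.68
tcp_pos: [483.6, -243.3, 98.7]
orientation: [-2.221, -2.222, -0.0]
ft_force: [0.6, -4.3, 2.0]
grip_width: 0.219
gripper_force: 30.0
```

Emit:
drive_tool --deltas '[{"gripper":10,"x":0.02,"y":0,"z":0,"turn":0},{"gripper":10,"x":0.02,"y":0,"z":0,"turn":0}]'

```text
t: 9.93
tcp_pos: [483.6, -241.5, 98.7]
orientation: [-2.221, -2.222, 0.0]
ft_force: [-0.1, -3.9, 2.2]
grip_width: 0.215
gripper_force: 30.0
```

Emit:
drive_tool --deltas '[{"gripper":10,"x":0.02,"y":0,"z":0,"turn":0},{"gripper":10,"x":0.02,"y":0,"z":0,"turn":0}]'

```text
t: 10.18
tcp_pos: [483.6, -239.4, 98.7]
orientation: [-2.221, -2.222, -0.0]
ft_force: [0.3, -4.7, 1.7]
grip_width: 0.217
gripper_force: 30.0
```

Emit:
drive_tool --deltas '[{"gripper":10,"x":0.015,"y":0,"z":0,"turn":0},{"gripper":10,"x":0.015,"y":0,"z":0,"turn":0}]'

```text
t: 10.42
tcp_pos: [483.7, -237.9, 98.7]
orientation: [-2.221, -2.222, -0.0]
ft_force: [0.7, -3.9, 2.1]
grip_width: 0.218
gripper_force: 30.0
```

Emit:
drive_tool --deltas '[{"gripper":10,"x":0.015,"y":0,"z":0,"turn":0},{"gripper":10,"x":0.015,"y":0,"z":0,"turn":0}]'

```text
t: 10.68
tcp_pos: [483.7, -236.5, 98.8]
orientation: [2.221, 2.222, 0.0]
ft_force: [-0.0, -4.0, 2.6]
grip_width: 0.216
gripper_force: 30.0
```

Run:
```python
from h import *
s=manip.state(); print(s["tcp_pos"],s["ft_force"],s["ft_torque"])
```

```text
[ 483.6968476  -236.52525758   98.76759839] [-0.04412359 -4.04210621  2.57185653] [-1.01687838  0.00157204 -0.01187019]
```

Emit:
drive_tool --deltas '[{"gripper":10,"x":-0.1,"y":0,"z":0,"turn":0},{"gripper":10,"x":-0.1,"y":0,"z":-0.4,"turn":0},{"gripper":10,"x":-0.1,"y":0,"z":-0.8,"turn":0},{"gripper":10,"x":-0.1,"y":0,"z":-0.8,"turn":0}]'

```text
t: 11.18
tcp_pos: [484.3, -247.1, 180.8]
orientation: [2.219, 2.22, 0.002]
ft_force: [-0.1, 0.6, -0.3]
grip_width: 0.215
gripper_force: 30.0
```

Emit:
drive_tool --deltas '[{"gripper":10,"x":0.5,"y":0,"z":-0.2,"turn":0},{"gripper":10,"x":1,"y":0,"z":-0.2,"turn":0},{"gripper":10,"x":1,"y":0,"z":-0.2,"turn":0},{"gripper":10,"x":1,"y":0,"z":-0.2,"turn":0}]'

```text
t: 11.68
tcp_pos: [483.4, -146.8, 197.8]
orientation: [-2.22, -2.221, 0.001]
ft_force: [0.5, -0.6, -0.9]
grip_width: 0.216
gripper_force: 30.0
```

```bash
cat > look.py <<'E'
from h import *
import sys
def look(thing,fn=None,show=False):
    s=manip.state(); tcp=s["tcp_pos"]; print("tcp",tcp.round(1),"ft",s["ft_force"].round(1),"grip mm",round(s["grip_width"]*88,1))
    for n in("side","top"):
        im,d=manip.camera(n)
        for t in manip.trace(n,thing)[:3]:
            P=cloud(n,cv2.erode(t["region"].astype(np.uint8),np.ones((3,3)))>0,d)
            if len(P)<15: continue
            m=np.median(P,0)
            if np.linalg.norm(m[:2]-tcp[:2])>60: continue
            P=P[np.linalg.norm(P-m,axis=1)<60]; m=P.mean(0); v=np.linalg.svd(P-m)[2][0]; v*=np.sign(v[2]); q=(P-m)@v
            print(n,thing,round(t["p"],2),len(P),"mean",m.round(1),"axis",v.round(3),"range",q.min().round(),q.max().round())
        if n=="side" and fn:
            u,v=proj(n,tcp-[0,0,40])[0].astype(int); u=np.clip(u,90,550);v=np.clip(v,75,405)
            save(fn,cv2.resize(im[v-75:v+75,u-90:u+90],(720,600),interpolation=3))
look(sys.argv[1],sys.argv[2] if len(sys.argv)>2 else None)
E
python3 look.py marker s4.png
```

```text
tcp [ 483.4 -146.8  197.8] ft [ 0.5 -0.6 -0.9] grip mm 19.0
side marker 0.89 303 mean [ 481.4 -158.7  181.2] axis [ 0.021 -0.031  0.999] range -59.0 60.0
```

View pics/s4.png

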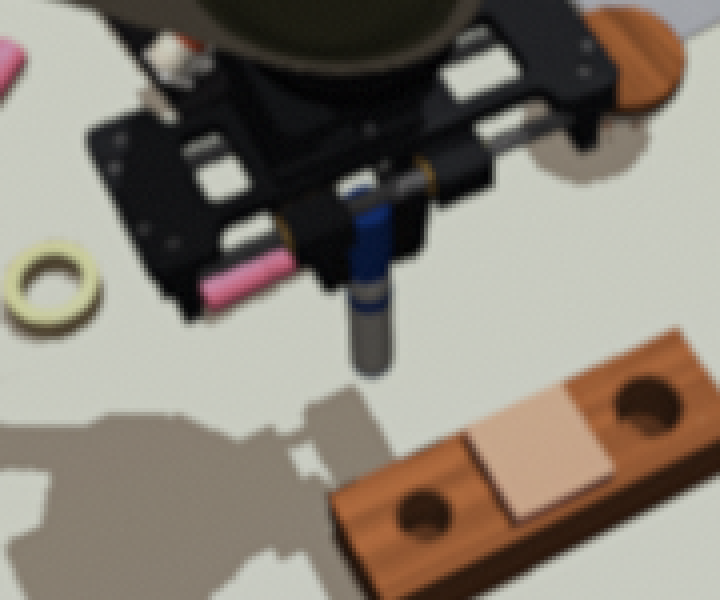

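The marker hangs upright, with its foot at (370,370) in the crop. The narrow well is at (425,513) and the wide one at (650,405). I'll refine the well mouths before inserting.

Run:
```python
from h import *
for n in("side","top"):
    Z=np.load(n+"0.npz"); im=Z["im"]
    for nm,x,dia in(("narrow",483,25),("wide",603,32)):
        for zz in [52]:
            u,v=proj(n,[x,-200,52])[0]; k=16; u0,v0=int(u)-k,int(v)-k
            # rectify the top plane patch around the well, 0.5 mm/px
            g=np.arange(-30,30,.5); X,Y=np.meshgrid(x+g,-200+g,indexing="ij")
            uv=proj(n,np.c_[X.ravel(),Y.ravel(),np.full(X.size,52.)]).astype(np.float32).reshape(X.shape+(2,))
            W=cv2.remap(im,uv[...,0],uv[...,1],cv2.INTER_CUBIC); r=W[...,0].astype(np.float32)
            best=[]
            for cx in np.arange(-8,8.1,.5):
                for cy in np.arange(-8,8.1,.5):
                    D=np.hypot(X-x-cx,Y+200-cy); a=r[D<dia/2-.5].mean(); b=r[(D>dia/2+.5)&(D<dia/2+4)].mean()
                    best.append((b-a,cx,cy))
            b=max(best); print(n,nm,(x+b[1],-200+b[2]),round(float(b[0])))
```

```text
side narrow (np.float64(484.0), np.float64(-201.0)) 72
side wide (np.float64(604.0), np.float64(-200.5)) 72
top narrow (np.float64(485.0), np.float64(-200.5)) 52
top wide (np.float64(605.5), np.float64(-199.5)) 56
```

Emit:
drive_tool --deltas '[{"gripper":10,"x":-0.51,"y":0.005,"z":0,"turn":0},{"gripper":10,"x":-0.51,"y":0.005,"z":0.3,"turn":0},{"gripper":10,"x":-0.51,"y":0.005,"z":0.55,"turn":0},{"gripper":10,"x":-0.51,"y":0.005,"z":0.55,"turn":0},{"gripper":10,"x":-0.51,"y":0.005,"z":0.55,"turn":0}]'

```text
t: 12.5
tcp_pos: [484.5, -198.1, 144.7]
orientation: [2.22, 2.221, 0.0]
ft_force: [-0.1, -0.6, -0.2]
grip_width: 0.22
gripper_force: 30.0
```

```bash
python3 look.py marker s5.png
```

```text
tcp [ 484.5 -198.1  144.7] ft [-0.1 -0.6 -0.2] grip mm 19.4
side marker 0.68 220 mean [ 482.4 -209.9  129.4] axis [ 0.032 -0.031  0.999] range -60.0 59.0
```

View pics/s5.png

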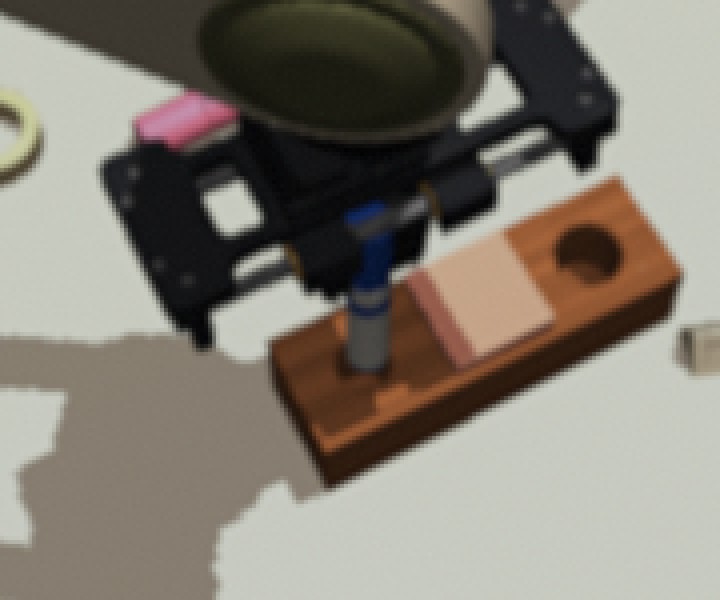

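Emit:
drive_tool --deltas '[{"gripper":10,"x":0,"y":0,"z":0.08,"turn":0},{"gripper":10,"x":0,"y":0,"z":0.14,"turn":0},{"gripper":10,"x":0,"y":0,"z":0.2,"turn":0},{"gripper":10,"x":0,"y":0,"z":0.2,"turn":0}]'

```text
t: 13.2
tcp_pos: [483.9, -197.4, 123.1]
orientation: [-2.22, -2.221, 0.0]
ft_force: [-0.1, 0.9, 0.7]
grip_width: 0.219
gripper_force: 30.0
```

Emit:
drive_tool --deltas '[{"gripper":10,"x":0,"y":0,"z":0.08,"turn":0},{"gripper":10,"x":0,"y":0,"z":0.14,"turn":0},{"gripper":10,"x":0,"y":0,"z":0.2,"turn":0},{"gripper":10,"x":0,"y":0,"z":0.26,"turn":0},{"gripper":10,"x":0,"y":0,"z":0.27,"turn":0}]'

```text
t: 13.82
tcp_pos: [484.0, -197.5, 96.3]
orientation: [-2.22, -2.221, 0.0]
ft_force: [0.7, -0.6, -0.5]
grip_width: 0.216
gripper_force: 30.0
```

Emit:
drive_tool --deltas '[{"gripper":10,"x":0,"y":0,"z":0.02,"turn":0},{"gripper":10,"x":0,"y":0,"z":0.035,"turn":0},{"gripper":45,"x":0,"y":0,"z":0.035,"turn":0},{"gripper":45,"x":0,"y":0,"z":0.035,"turn":0},{"gripper":45,"x":0,"y":0,"z":0.035,"turn":0},{"gripper":45,"x":0,"y":0,"z":0.035,"turn":0}]'

```text
t: 14.58
tcp_pos: [484.1, -197.6, 93.2]
orientation: [-2.221, -2.222, 0.0]
ft_force: [-0.3, -0.5, 0.3]
grip_width: 0.45
gripper_force: 0.0
```

Emit:
drive_tool --deltas '[{"gripper":45,"x":0,"y":0,"z":-0.3,"turn":0},{"gripper":45,"x":0,"y":0,"z":-0.7,"turn":0},{"gripper":45,"x":0,"y":0,"z":-1,"turn":0},{"gripper":45,"x":0,"y":0,"z":-1,"turn":0}]'

```text
t: 15.08
tcp_pos: [484.9, -198.0, 195.0]
orientation: [2.218, 2.219, 0.001]
ft_force: [-0.2, -0.7, -1.2]
grip_width: 0.45
gripper_force: 0.0
```

```bash
python3 look.py marker
```

```text
tcp [ 484.9 -198.   195. ] ft [-0.2 -0.7 -1.2] grip mm 39.6
side marker 0.58 252 mean [ 481.6 -207.1  106.7] axis [0.025 0.048 0.999] range -57.0 35.0
```

The marker is seated: its top is at about z 141. Next is the glue.

Emit:
drive_tool --deltas '[{"gripper":65,"x":1,"y":0.57,"z":0,"turn":-1},{"gripper":65,"x":1,"y":0.57,"z":0,"turn":-1},{"gripper":65,"x":1,"y":0.57,"z":0,"turn":-1},{"gripper":65,"x":1,"y":0.57,"z":0,"turn":-1},{"gripper":65,"x":1,"y":0.57,"z":0,"turn":-1}]'

```text
t: 15.9
tcp_pos: [540.8, -97.4, 192.2]
orientation: [-1.201, -2.901, 0.0]
ft_force: [0.2, -0.2, 0.2]
grip_width: 0.651
gripper_force: 0.0
```

Emit:
drive_tool --deltas '[{"gripper":65,"x":0.92,"y":0.92,"z":0,"turn":-1},{"gripper":65,"x":0.92,"y":0.92,"z":0,"turn":-1},{"gripper":65,"x":0.92,"y":0.92,"z":0,"turn":-1},{"gripper":65,"x":0.92,"y":0.92,"z":0,"turn":-1},{"gripper":65,"x":0.92,"y":0.92,"z":0,"turn":-1}]'

```text
t: 16.52
tcp_pos: [540.9, 32.5, 192.7]
orientation: [-0.003, -3.141, -0.0]
ft_force: [-0.1, -0.6, 0.6]
grip_width: 0.65
gripper_force: 0.0
```

Emit:
drive_tool --deltas '[{"gripper":65,"x":0,"y":0.89,"z":0.3,"turn":-0.164},{"gripper":65,"x":0,"y":0.89,"z":0.3,"turn":-0.164},{"gripper":65,"x":0,"y":0.89,"z":0.3,"turn":-0.164},{"gripper":65,"x":0,"y":0.89,"z":0.3,"turn":-0.164},{"gripper":65,"x":0,"y":0.89,"z":0.3,"turn":-0.164}]'

```text
t: 17.15
tcp_pos: [541.3, 120.4, 163.6]
orientation: [-0.199, 3.135, -0.0]
ft_force: [-0.3, -0.4, 0.4]
grip_width: 0.651
gripper_force: 0.0
```

Run:
```python
from h import *
s=manip.state(); print(s["tcp_pos"],s["orientation"],s["joint_positions"].round(2))
Z=np.load("side0.npz")
im,d=manip.camera("side")
for t in manip.trace("side","ruler")[:1]:
    P=cloud("side",t["region"],Z["d"]); print("ruler near end",t["p"],P[P[:,0]<P[:,0].min()+8].mean(0),P[:,0].min())
```

```text
[541.34184047 120.43419296 163.59843489] [-1.98672165e-01  3.13464025e+00 -2.95783280e-04] [ 0.01  0.44  1.51 -0.    1.18 -1.69]
ruler near end 0.89 [ 637.3696238  -253.01487513    9.7033297 ] 632.7156114832289
```

Emit:
drive_tool --deltas '[{"gripper":65,"x":0,"y":0,"z":0.5,"turn":0},{"gripper":65,"x":0,"y":0,"z":0.85,"turn":0},{"gripper":65,"x":0,"y":0,"z":1.0,"turn":0},{"gripper":65,"x":0,"y":0,"z":1.0,"turn":0}]'

```text
t: 17.75
tcp_pos: [541.1, 121.3, 63.2]
orientation: [0.202, -3.134, -0.0]
ft_force: [-0.5, -0.1, 0.3]
grip_width: 0.65
gripper_force: 0.0
```

Emit:
drive_tool --deltas '[{"gripper":65,"x":0,"y":0,"z":0.02,"turn":0},{"gripper":15,"x":0,"y":0,"z":0.02,"turn":0},{"gripper":15,"x":0,"y":0,"z":0.02,"turn":0},{"gripper":15,"x":0,"y":0,"z":0.02,"turn":0},{"gripper":15,"x":0,"y":0,"z":0.02,"turn":0},{"gripper":15,"x":0,"y":0,"z":0.02,"turn":0},{"gripper":15,"x":0,"y":0,"z":0.02,"turn":0}]'

```text
t: 18.62
tcp_pos: [541.1, 121.4, 61.4]
orientation: [-0.203, 3.135, -0.0]
ft_force: [-0.4, -1.5, 3.7]
grip_width: 0.277
gripper_force: 30.0
```

Emit:
drive_tool --deltas '[{"gripper":15,"x":0,"y":0,"z":-0.2,"turn":0},{"gripper":15,"x":0,"y":0,"z":-0.6,"turn":0},{"gripper":15,"x":0,"y":0,"z":-1,"turn":0},{"gripper":15,"x":0,"y":0,"z":-1,"turn":0},{"gripper":15,"x":0,"y":0,"z":-1,"turn":0}]'

```text
t: 19.25
tcp_pos: [540.5, 121.6, 160.2]
orientation: [0.203, -3.133, -0.0]
ft_force: [-0.5, -0.2, -0.3]
grip_width: 0.277
gripper_force: 30.0
```

```bash
python3 look.py glue s6.png
```

```text
tcp [540.5 121.6 160.2] ft [-0.5 -0.2 -0.3] grip mm 24.4
side glue 0.79 337 mean [505.9 110.4 159.1] axis [0.742 0.104 0.663] range -36.0 36.0
```

View pics/s6.png

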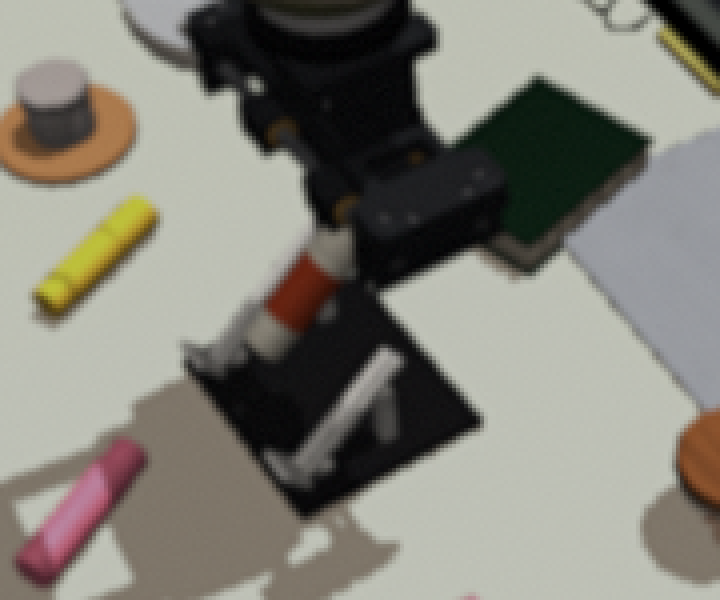

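Emit:
drive_tool --deltas '[{"gripper":15,"x":-0.42,"y":-1,"z":-0.05,"turn":1},{"gripper":15,"x":-0.42,"y":-1,"z":-0.05,"turn":1},{"gripper":15,"x":-0.42,"y":-1,"z":-0.05,"turn":1},{"gripper":15,"x":-0.42,"y":-1,"z":-0.05,"turn":1},{"gripper":15,"x":-0.42,"y":-1,"z":-0.05,"turn":1}]'

```text
t: 20.08
tcp_pos: [595.4, 27.7, 165.6]
orientation: [-1.012, -2.973, 0.0]
ft_force: [0.4, 0.1, -1.1]
grip_width: 0.274
gripper_force: 30.0
```

Emit:
drive_tool --deltas '[{"gripper":15,"x":-0.77,"y":-1,"z":0,"turn":1},{"gripper":15,"x":-0.77,"y":-1,"z":0,"turn":1},{"gripper":15,"x":-0.77,"y":-1,"z":0,"turn":1},{"gripper":15,"x":-0.77,"y":-1,"z":0,"turn":1},{"gripper":15,"x":-0.77,"y":-1,"z":0,"turn":1}]'

```text
t: 20.7
tcp_pos: [595.4, -98.4, 165.9]
orientation: [-2.07, -2.362, 0.0]
ft_force: [0.0, 0.1, -0.6]
grip_width: 0.276
gripper_force: 30.0
```

Emit:
drive_tool --deltas '[{"gripper":15,"x":-0.98,"y":-0.13,"z":0,"turn":0.164},{"gripper":15,"x":-0.98,"y":-0.13,"z":0,"turn":0.164},{"gripper":15,"x":-0.98,"y":-0.13,"z":0,"turn":0.164}]'

```text
t: 21.08
tcp_pos: [595.0, -199.2, 165.7]
orientation: [-2.219, -2.223, 0.001]
ft_force: [0.1, -0.2, -1.2]
grip_width: 0.277
gripper_force: 30.0
```

Emit:
drive_tool --deltas '[{"gripper":15,"x":-1,"y":0,"z":0,"turn":0},{"gripper":15,"x":-1,"y":0,"z":0,"turn":0},{"gripper":15,"x":-1,"y":0,"z":0,"turn":0}]'

```text
t: 21.45
tcp_pos: [595.1, -298.2, 165.6]
orientation: [-2.219, -2.223, 0.0]
ft_force: [-0.4, 0.7, -0.3]
grip_width: 0.277
gripper_force: 30.0
```

Emit:
drive_tool --deltas '[{"gripper":15,"x":-0.22,"y":0,"z":0,"turn":0},{"gripper":15,"x":-0.22,"y":0,"z":0.3,"turn":0},{"gripper":15,"x":-0.22,"y":0,"z":0.6,"turn":0},{"gripper":15,"x":-0.22,"y":0,"z":0.6,"turn":0}]'

```text
t: 21.95
tcp_pos: [595.0, -316.7, 104.3]
orientation: [-2.214, -2.222, 0.0]
ft_force: [0.4, -0.2, -0.1]
grip_width: 0.277
gripper_force: 30.0
```

Emit:
drive_tool --deltas '[{"gripper":15,"x":0,"y":0,"z":0.3,"turn":0},{"gripper":15,"x":0,"y":0,"z":0.45,"turn":0},{"gripper":15,"x":0,"y":0,"z":0.45,"turn":0}]'

```text
t: 22.32
tcp_pos: [595.4, -318.6, 61.2]
orientation: [-2.219, -2.222, 0.0]
ft_force: [0.4, 0.5, -0.6]
grip_width: 0.276
gripper_force: 30.0
```

Emit:
drive_tool --deltas '[{"gripper":15,"x":0.14,"y":0,"z":0,"turn":0},{"gripper":15,"x":0.18,"y":0,"z":0,"turn":0},{"gripper":15,"x":0.22,"y":0,"z":-0.04,"turn":0},{"gripper":15,"x":0.265,"y":0,"z":-0.075,"turn":0},{"gripper":15,"x":0.31,"y":0,"z":-0.1,"turn":0},{"gripper":15,"x":0.365,"y":0,"z":-0.125,"turn":0},{"gripper":15,"x":0.42,"y":0,"z":-0.14,"turn":0},{"gripper":15,"x":0.48,"y":0,"z":-0.15,"turn":0},{"gripper":15,"x":0.54,"y":0,"z":-0.16,"turn":0},{"gripper":15,"x":0.61,"y":0,"z":-0.16,"turn":0},{"gripper":15,"x":0.67,"y":0,"z":-0.16,"turn":0},{"gripper":15,"x":0.7,"y":0,"z":-0.16,"turn":0}]'

```text
t: 23.82
tcp_pos: [595.4, -249.1, 77.5]
orientation: [2.22, 2.222, -0.0]
ft_force: [-0.4, -3.2, 1.6]
grip_width: 0.28
gripper_force: 30.0
```

Emit:
drive_tool --deltas '[{"gripper":15,"x":0.02,"y":0,"z":0,"turn":0},{"gripper":15,"x":0.04,"y":0,"z":0,"turn":0},{"gripper":15,"x":0.04,"y":0,"z":0,"turn":0}]'

```text
t: 24.2
tcp_pos: [595.3, -245.5, 77.3]
orientation: [2.221, 2.222, -0.0]
ft_force: [0.6, -5.3, 1.6]
grip_width: 0.281
gripper_force: 30.0
```

Emit:
drive_tool --deltas '[{"gripper":15,"x":0.02,"y":0,"z":0,"turn":0},{"gripper":15,"x":0.03,"y":0,"z":0,"turn":0},{"gripper":15,"x":0.03,"y":0,"z":0,"turn":0}]'

```text
t: 24.58
tcp_pos: [595.4, -243.0, 77.7]
orientation: [2.22, 2.221, -0.001]
ft_force: [-1.1, -6.8, 3.8]
grip_width: 0.28
gripper_force: 30.0
```

Force is rising. I'll push 2 mm more, then back off, lift and look.

Emit:
drive_tool --deltas '[{"gripper":15,"x":0.02,"y":0,"z":0,"turn":0},{"gripper":15,"x":0.02,"y":0,"z":0,"turn":0}]'

```text
t: 24.82
tcp_pos: [595.5, -241.0, 77.7]
orientation: [2.22, 2.221, -0.001]
ft_force: [-0.4, -6.4, 3.8]
grip_width: 0.278
gripper_force: 30.0
```

Emit:
drive_tool --deltas '[{"gripper":15,"x":-0.1,"y":0,"z":0,"turn":0},{"gripper":15,"x":-0.1,"y":0,"z":-0.4,"turn":0},{"gripper":15,"x":-0.1,"y":0,"z":-0.8,"turn":0},{"gripper":15,"x":-0.1,"y":0,"z":-1,"turn":0},{"gripper":15,"x":-0.1,"y":0,"z":-1,"turn":0}]'

```text
t: 25.45
tcp_pos: [595.6, -250.3, 177.9]
orientation: [2.22, 2.221, 0.001]
ft_force: [0.2, 0.2, -0.8]
grip_width: 0.282
gripper_force: 30.0
```

Emit:
drive_tool --deltas '[{"gripper":15,"x":0.5,"y":0,"z":0,"turn":0},{"gripper":15,"x":1,"y":0,"z":0,"turn":0},{"gripper":15,"x":1,"y":0,"z":0,"turn":0},{"gripper":15,"x":1,"y":0,"z":0,"turn":0}]'

```text
t: 25.95
tcp_pos: [595.0, -150.7, 176.1]
orientation: [-2.22, -2.221, 0.001]
ft_force: [0.1, -0.2, -0.3]
grip_width: 0.275
gripper_force: 30.0
```

```bash
python3 look.py glue s7.png
```

```text
tcp [ 595.  -150.7  176.1] ft [ 0.1 -0.2 -0.3] grip mm 24.2
```

View pics/s7.png

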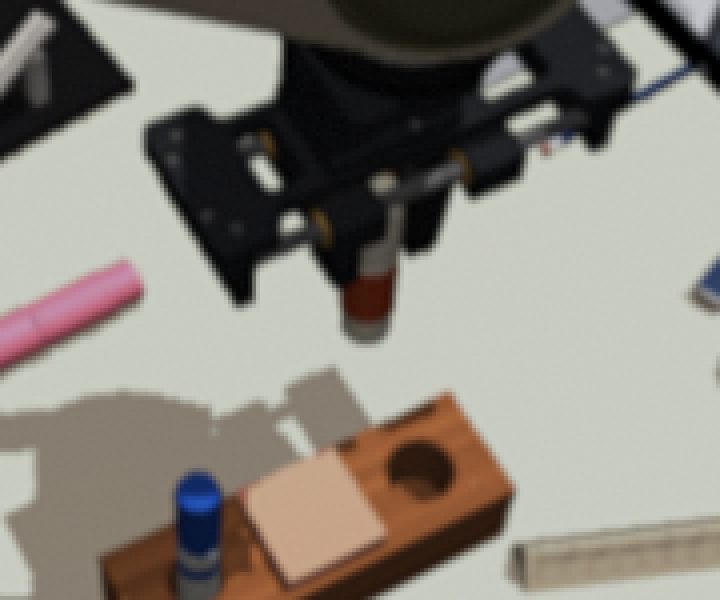

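```bash
cat > fit.py <<'E'
from h import *
from scipy.optimize import least_squares
def fit(rad,depthbelow=75):
    tcp=manip.state()["tcp_pos"]; im,d=manip.camera("side")
    P=cloud("side",d>0,d); e=P-tcp; k=(np.hypot(e[:,0],e[:,1])<32)&(e[:,2]<-3)&(e[:,2]>-depthbelow); Q=P[k]
    f=lambda q:np.hypot(Q[:,0]-q[0]-q[2]*(Q[:,2]-tcp[2]),Q[:,1]-q[1]-q[3]*(Q[:,2]-tcp[2]))-rad
    r=least_squares(f,[tcp[0],tcp[1]+3,0,0],loss="soft_l1",f_scale=1.5)
    print("tcp",tcp.round(1),"n",k.sum(),"rms",np.sqrt(np.median(f(r.x)**2)).round(2),"zmin",Q[:,2].min().round(1),"zmin-tcp",(Q[:,2].min()-tcp[2]).round(1))
    z=Q[:,2].min()-tcp[2]
    print("axis at tcp",r.x[:2].round(1),"foot",(r.x[:2]+r.x[2:]*z).round(1),"tilt deg x,y",np.degrees(r.x[2:]).round(1))
if __name__=="__main__": fit(12.8)
E
python3 fit.py
```

```text
tcp [ 595.1 -151.3  176.7] n 213 rms 0.49 zmin 119.8 zmin-tcp -56.9
axis at tcp [ 595.6 -149.6] foot [ 597.5 -151.5] tilt deg x,y [-1.9  1.9]
```

Emit:
drive_tool --deltas '[{"gripper":15,"x":-0.495,"y":0.07,"z":0,"turn":0},{"gripper":15,"x":-0.495,"y":0.07,"z":0.3,"turn":0},{"gripper":15,"x":-0.495,"y":0.07,"z":0.52,"turn":0},{"gripper":15,"x":-0.495,"y":0.07,"z":0.52,"turn":0},{"gripper":15,"x":-0.495,"y":0.07,"z":0.52,"turn":0}]'

```text
t: 26.82
tcp_pos: [602.7, -200.2, 126.3]
orientation: [2.22, 2.221, 0.001]
ft_force: [-0.6, 0.3, -0.6]
grip_width: 0.283
gripper_force: 30.0
```

```bash
python3 -c "
from fit import *
fit(12.8,53)"
```

```text
tcp [ 602.7 -200.2  126.3] n 162 rms 0.38 zmin 73.4 zmin-tcp -52.9
axis at tcp [ 603.1 -198.3] foot [ 604.9 -200.7] tilt deg x,y [-2.   2.6]
```

Emit:
drive_tool --deltas '[{"gripper":15,"x":-0.005,"y":0,"z":0.1,"turn":0},{"gripper":15,"x":-0.005,"y":0,"z":0.18,"turn":0},{"gripper":15,"x":-0.005,"y":0,"z":0.25,"turn":0},{"gripper":15,"x":-0.005,"y":0,"z":0.25,"turn":0}]'

```text
t: 27.38
tcp_pos: [602.0, -200.1, 99.5]
orientation: [-2.22, -2.221, 0.001]
ft_force: [0.7, -0.9, -0.6]
grip_width: 0.281
gripper_force: 30.0
```

Emit:
drive_tool --deltas '[{"gripper":15,"x":-0.005,"y":0,"z":0.08,"turn":0},{"gripper":15,"x":-0.005,"y":0,"z":0.15,"turn":0},{"gripper":15,"x":-0.005,"y":0,"z":0.15,"turn":0}]'

```text
t: 27.75
tcp_pos: [602.0, -200.6, 84.5]
orientation: [-2.22, -2.221, 0.001]
ft_force: [0.6, 0.3, -0.3]
grip_width: 0.282
gripper_force: 30.0
```

Emit:
drive_tool --deltas '[{"gripper":15,"x":0,"y":0,"z":0.06,"turn":0},{"gripper":15,"x":0,"y":0,"z":0.12,"turn":0},{"gripper":15,"x":0,"y":0,"z":0.12,"turn":0}]'

```text
t: 28.12
tcp_pos: [602.0, -200.7, 72.6]
orientation: [-2.22, -2.221, 0.001]
ft_force: [0.2, -0.1, -1.9]
grip_width: 0.28
gripper_force: 30.0
```

Emit:
drive_tool --deltas '[{"gripper":45,"x":0,"y":0,"z":0,"turn":0},{"gripper":45,"x":0,"y":0,"z":0,"turn":0},{"gripper":45,"x":0,"y":0,"z":0,"turn":0},{"gripper":45,"x":0,"y":0,"z":0,"turn":0}]'

```text
t: 28.62
tcp_pos: [602.3, -200.8, 73.3]
orientation: [2.221, 2.222, 0.0]
ft_force: [0.5, 0.0, 0.9]
grip_width: 0.456
gripper_force: 0.0
```

Emit:
drive_tool --deltas '[{"gripper":45,"x":0,"y":0,"z":-0.3,"turn":0},{"gripper":45,"x":0,"y":0,"z":-0.7,"turn":0},{"gripper":45,"x":0,"y":0,"z":-1,"turn":0},{"gripper":45,"x":0,"y":0,"z":-1,"turn":0}]'

```text
t: 29.12
tcp_pos: [603.1, -201.2, 175.4]
orientation: [2.218, 2.219, 0.002]
ft_force: [0.7, 0.5, -0.5]
grip_width: 0.449
gripper_force: 0.0
```

Emit:
drive_tool --deltas '[{"gripper":45,"x":1,"y":0,"z":-0.5,"turn":0},{"gripper":45,"x":1,"y":0,"z":-0.5,"turn":0},{"gripper":45,"x":1,"y":0,"z":-0.5,"turn":0},{"gripper":45,"x":1,"y":0,"z":-0.5,"turn":0}]'

```text
t: 29.62
tcp_pos: [601.9, -101.2, 221.6]
orientation: [-2.22, -2.22, 0.002]
ft_force: [-0.2, -0.6, -1.0]
grip_width: 0.448
gripper_force: 0.0
```

Run:
```python
from h import *
s=manip.state(); print(s["t"],s["tcp_pos"])
im,d=manip.camera("side"); P=cloud("side",d>0,d)
for nm,x in(("marker",484),("glue",604)):
    Q=P[(np.hypot(P[:,0]-x,P[:,1]+200)<25)&(P[:,2]>68)&(P[:,2]<150)]
    t=Q[Q[:,2]>np.percentile(Q[:,2],98)-4] if len(Q) else Q
    print(nm,len(Q),"top z",np.percentile(Q[:,2],97).round(1) if len(Q) else None,t.mean(0).round(1) if len(Q) else "")
save("s8.png",cv2.resize(im[230:400,240:440],(700,595),interpolation=3))
```

```text
29.625 [ 601.86904107 -101.18020847  221.63278576]
marker 284 top z 140.4 [ 485.1 -201.3  139. ]
glue 265 top z 107.7 [ 602.8 -202.2  106.1]
```

View pics/s8.png

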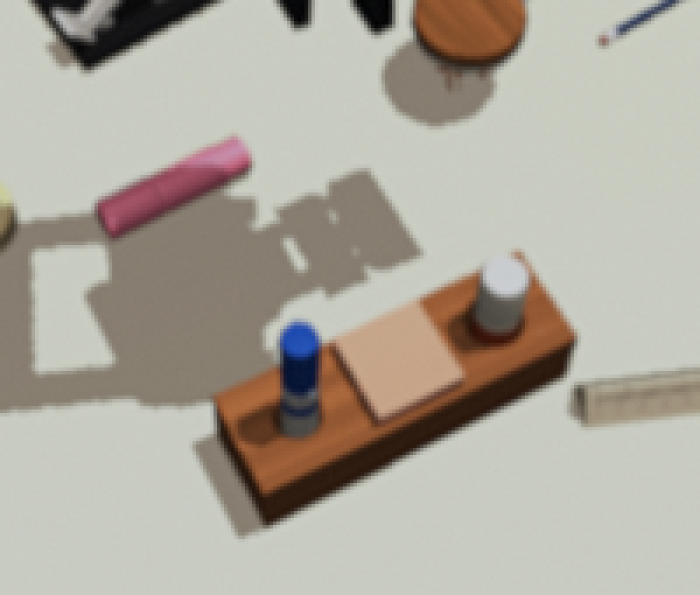

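Both sticks stand upright in their wells: the marker cap is at (300,345) and the glue cap at (505,275). Their tops are at z 140 and 107, which means they are fully down. I'm handing in.

```bash
python3 -c "
from station import manip
print(manip.close_job())"
```

```text
the job is handed in; nothing more can be done
None
```

The blue-capped marker is in the narrow well and the glue stick is in the wide one, both upright, cap up and fully down. I handed the job in at about 30 s, and the gripper was not seen to touch the jar, tape or ruler.

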